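# Close up the make-up case

### The job

Close up the pink make-up case on the shop counter: first push both of its open drawers fully home, then, with the drawers in, push its raised lid down until it is fully shut. Push with the fingers, not with the arm or the gripper's body, and leave the nail polish, the cream jar and the little carton standing where they are around the case.

Things in the scene. Friction and masses are not known exactly. Their poses are not given: they have to be found in the camera images.
- case: Pink make-up case, 160 deep (x) x 280 wide (y) x 100 mm high without lid, standing firmly (cannot shift or tip), turned up to 0.3 rad. Origin: centre of its underside, on the counter. x points from its drawer front to its back (away from the robot), y to its left, z up. Two drawers side by side below slide out to -x; above them a shallow tray with its lid hinged along the back rim.
- drawer_left (a joint): How far the drawer on the case's +y side stands out, m: 0 = fully home, 0.08 = fully out. Starts at 0.03 to 0.065. It stays where it is left; pushing it to the case's +x takes about 2 N, plus 6 N per m/s.
- drawer_left_bar (a point): Middle of the outer (-x) face of the left drawer's aluminium pull bar, 47 mm above the counter. Bar: 80 mm wide (y), 14 high, 18 mm proud of the drawer's front plate (130 wide, from 12 to 70 mm above the counter). With the drawer home this point is at x = -0.110, y = +0.068 in the case's frame, 30 mm in front of the tray's front wall. Push it along the case's +x.
- drawer_right (a joint): The same for the drawer on the case's -y side.
- drawer_right_bar (a point): The same point on the right drawer's pull bar; home at x = -0.110, y = -0.068 in the case's frame.
- lid (a joint): Opening of the lid, rad: 0 = shut (flat on the tray's rim), 1.57 = upright. The hinge is stiff (0.5 N m): the lid stays at any angle where it is left. It starts at 0.65 to 1.1 rad; 2 to 6 N square to it near the free edge swing it.
- lid_hinge (a point): Middle of the lid's hinge line, which runs along the case's y, at x = +0.080 in its frame, 100 mm above the counter. Lid: pink slab 18 mm thick, 280 wide (y), 164 mm from hinge to free edge; shut, the edge lies over the drawer fronts. Standing open, its inner side (mirror) faces the robot and its outer side faces up and away from the robot.
- lid_edge (a point): Point on the lid's outer face, midway across, 145 mm from the hinge line (19 mm short of the free edge), 18 mm off the inner face's plane, which holds the hinge line. Lid shut: 118 mm above the counter, x = -0.065 in the case's frame. Push the outer face here, forwards to -x and down, along an arc about the hinge.
- polish: Magenta nail polish bottle with black cap, 34 mm in diameter, 75 mm high, loose, about 80 g. Origin: centre of its underside. To be left alone.
- jar: White cream jar with black lid, 64 mm in diameter, 48 mm high, loose, about 160 g. Origin: centre of its underside. To be left alone.
- carton: Pale pink carton 50 x 50 x 65 mm high, loose, about 120 g. Origin: centre of its underside. To be left alone. Polish, jar and carton stand, in any order, near (-0.14, 0.22), (-0.14, -0.22) and (0.025, -0.23) in the case's x, y frame.

How it is judged:
By the outcome, as a careful person would: the job done as asked, in the order asked, and still so for the second after the job is handed in, with the robot touching nothing.
It also fails if it takes over 54 s, if anything falls off the work surface, if the arm or the gripper's body presses on something with over 40 N, if the wrist force passes 120 N, or if a joint passes its speed limit or range.

### The arm

A 6-joint arm with a two-finger parallel gripper is mounted at the origin on the work surface. World frame = base frame: x ahead of the robot, y to its left, z up, the work surface at z = 0. Lengths are in mm, angles in degrees, forces in N, time in s.
With the tool pointing down it reaches from about 350 to 850 mm from the base axis. Payload 8.1 kg.
Tool frame: the origin (TCP) lies between the finger pads; the fingertips stand 11 mm ahead of it and the grasp point (between the pads) lies 8 mm behind it; z points along the fingers, y is the line along which they close (so a half turn about z gives the same grasp; the last joint's range is limited). The gripper opens to 85 mm and grips with 20 to 120 N. Pads are 22 mm wide; open, the fingers measure 114 mm over their backs; the gripper's body (76 mm by 85 mm) begins 54 mm behind the grasp point. The pads swing forward as they close: fully open they stand 13 mm farther back than shut.
Start: joints at [-71.184, 7.471, 85.268, -0, 87.261, -4.893], TCP at [241.275, -549.356, 242.292] pointing down, gripper open.
Joint ranges: [-169.43, 169.43], [-51.17, 129.36], [1.28, 143.12], [-76.62, 256.62], [0, 156.53], [-152.29, 152.29]. Speed limits (degrees/s): [136.94, 136.94, 159.86, 180, 180, 180].

### API

Orientations are given as [roll, pitch, yaw] about the fixed x, y, z axes, in that order (R = Rz(yaw) Ry(pitch) Rx(roll)).
In Python, from bench import r, snapshot, get_calibration gives the robot as it stands.
- The arm moves only by the tool step_arm, never from a script. Its argument "rows" is a list of rows, each a list of 2 entries, a list of its own where there are three numbers: the shift along the tool's x, y, z in mm, then the turn about the tool's z in degrees. In form: [[[tx, ty, tz], yaw], ...]. A call has 1 to 12 rows; each row is the pose to reach, as a shift and turn from the pose commanded when the call began, along the tool's axes at that moment; what a row does not reach only later rows make up. A row lasts 1/10 s, in which the tool goes at most 50 mm and 8.59 degrees, less where a joint would pass 70% of its speed; a pose out of reach is approached as far as the arm can. A call with a gripper value outside its range is refused whole. "fingers" is the opening, from 0 (shut) to 1 (fully open), set as the call begins (left out, the last holds). The fingers move at their own pace and stop on an object; "squeeze" is the grip in N (left out, the last holds). Time passes only in rows, so rows that repeat a pose let the fingers close. It gives the time, the measured TCP pose, the force, the opening and the grip force at its end, in the units of the state.
- r.sense(): the state, without advancing time (a new reading comes with each control period).
- snapshot(name): name is "scene" or "top" or "wrist"; returns the picture (480x640x3 uint8, blue, green, red); there is no depth.
- get_calibration(name): a dict with "fovy" (degrees; the focal length in pixels is half the picture's height over the tangent of half this angle, whatever the lens; pixels are square), "cx", "cy" (the principal point, pixels), "eye" and "orientation" of the camera in the world. Camera axes: x right, y up, looking along -z (the intrinsics and any distortion apply to the point x, -y, -z); pixel columns grow to the right and rows downward; lengths in mm; the calibration is good to about 2 mm. The wrist camera is an equidistant fisheye: a pixel r from the principal point sees the ray r / f radians off the axis. A picture is of the moment at which its call begins: read the wrist's pose just before it. get_calibration takes no time and is no camera call; for the wrist camera it gives the pose at the moment of the call.
- r.hand_in(): hands the job in; it is judged then, once.
The state is a dict: "time": time; "joint_pos": joint angles; "qd": joint speeds; "joint_efforts": joint torques, N m; "tool_pos": TCP position; "tcp_rot": TCP orientation; "ft_force": force on the tool from outside, world axes, zero at the start; "wrist_torque": the same for the moment, N m; "finger_gap": finger opening in mm; "grip_force": force on a finger pad.
Only numpy, scipy, OpenCV 4.12 (cv2) and the standard library are available. Lean on these libraries where they do the work, as an engineer would, in place of code of your own. Each camera call takes 0.05 s, during which the arm holds its last target. There are 200 camera calls.

## Working session

There is one attempt and no reset: what is moved stays moved. The work goes in short steps, Python scripts to look and compute and a tool call to move; the robot and the scene stay as the last step left them, time stands still between calls to the robot, and variables do not carry over. Pictures are saved under pics/ and viewed, at most 10 in all, crops included, and the job is handed in when it is done.

Besides the shell and the picture viewer there is one more tool, called after "Call:" as a command line: name --argument value ..., lists and objects as JSON in quotes. step_arm: Moves the arm, as the interface text tells. Its arguments: {"type":"object","properties":{"rows":{"type":"array"},"fingers":{"type":"number"},"squeeze":{"type":"number"}},"required":["rows"]}

```bash
mkdir -p pics; python3 - <<'E'
from bench import r,snapshot,get_calibration
import cv2
for n in("scene","top"):
    c=get_calibration(n);print(n,c)
    cv2.imwrite(f"pics/{n}0.png",snapshot(n))
s=r.sense();print(s["time"],s["tool_pos"],s["tcp_rot"],s["ft_force"])
E
```

```text
scene {'fovy': 53.35064618052674, 'cx': 321.2620233438166, 'cy': 238.5050356628869, 'eye': array([206.53167442, 303.16613916, 754.65268817]), 'orientation': array([ 3.82748325e+01,  1.13447941e-01, -1.27799146e+02])}
top {'fovy': 52.99274055759563, 'cx': 321.8780845167859, 'cy': 241.69891333534264, 'eye': array([ 459.76488147,    3.11986707, 1030.78503963]), 'orientation': array([  7.61396477,  -0.99919353, -90.44398794])}
0.1 [ 241.12051106 -548.87558316  241.32828475] [-1.79900995e+02 -8.97396229e-03  2.37085967e+01] [-0.30555981 -0.74738446  0.21748964]
```

View pics/scene0.png

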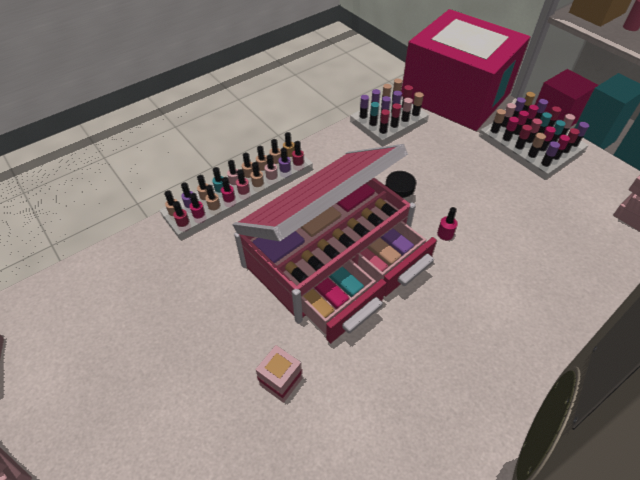

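View pics/top0.png

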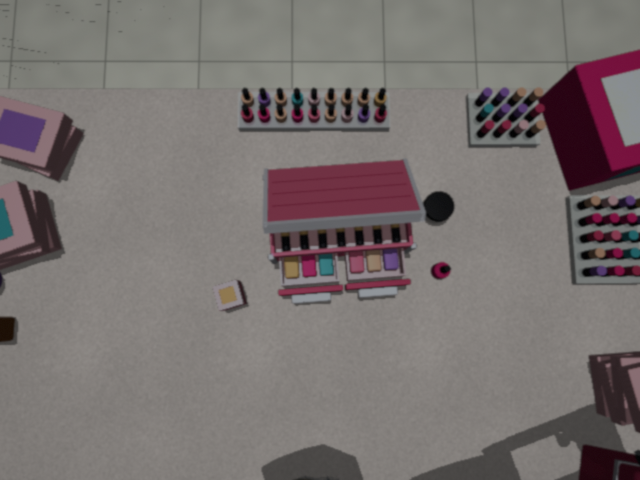

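The top view shows the case around pixel (342,225), with the bars near (311,298) and (378,293), the carton at (229,295), the polish at (441,270) and the jar at (438,207). Enlarged crops will let me read the pixels more closely.

```bash
python3 - <<'E'
import cv2
a=cv2.imread("pics/top0.png")[150:315,205:465]
cv2.imwrite("pics/topc.png",cv2.resize(a,None,fx=3,fy=3,interpolation=cv2.INTER_CUBIC))
a=cv2.imread("pics/scene0.png")[140:345,230:465]
cv2.imwrite("pics/scenec.png",cv2.resize(a,None,fx=2.9,fy=2.9,interpolation=cv2.INTER_CUBIC))
E
```

```text
(no output)
```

View pics/topc.png

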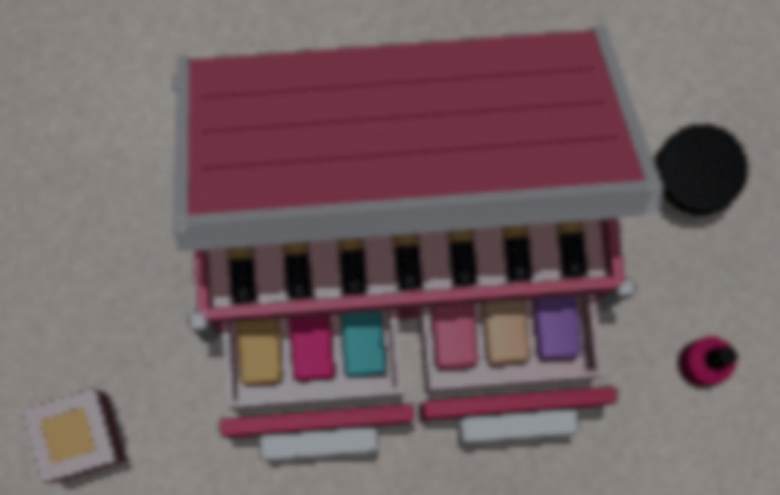

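View pics/scenec.png

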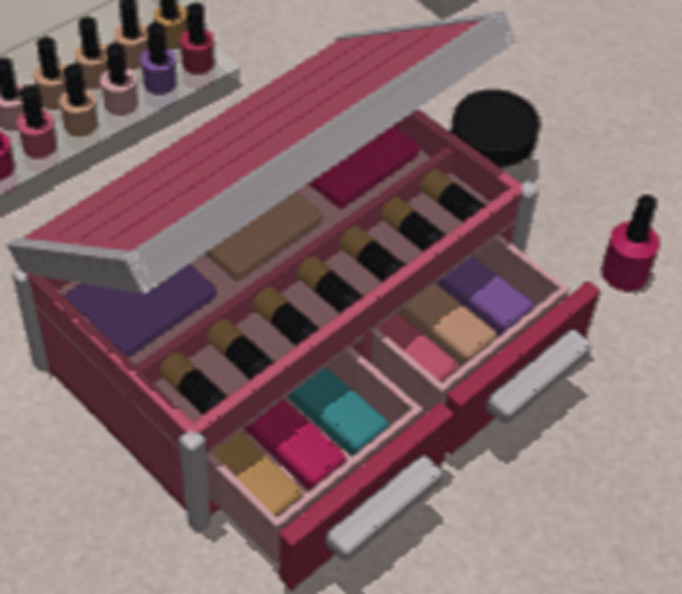

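The crops show the rim, bar and lid corners clearly. I'll fit the whole case model to them.

```bash
cat > h.py <<'E'
import numpy as np
from scipy.optimize import least_squares
from scipy.spatial.transform import Rotation as R
from bench import r,get_calibration
C={n:get_calibration(n) for n in("scene","top")}
def proj(n,P):
    c=C[n];f=240/np.tan(np.radians(c["fovy"]/2))
    q=R.from_euler("xyz",c["orientation"],degrees=True).inv().apply(np.atleast_2d(P)-c["eye"])
    return np.c_[c["cx"]+f*q[:,0]/-q[:,2],c["cy"]-f*q[:,1]/-q[:,2]]
def unproj(n,uv,z):
    c=C[n];f=240/np.tan(np.radians(c["fovy"]/2))
    d=R.from_euler("xyz",c["orientation"],degrees=True).apply([(uv[0]-c["cx"])/f,-(uv[1]-c["cy"])/f,-1])
    return c["eye"]+d*(z-c["eye"][2])/d[2]
def world(p,q):
    x,y,a=p[:3];return np.array([x+q[0]*np.cos(a)-q[1]*np.sin(a),y+q[0]*np.sin(a)+q[1]*np.cos(a),q[2]])
def lid(th,s,n,y): return [80-s*np.cos(th)+n*np.sin(th),y,100+s*np.sin(th)+n*np.cos(th)]
E
cat > fit.py <<'E'
from h import *
T=lambda u,v:("top",u/3+205,v/3+150)
S=lambda u,v:("scene",u/2.9+230,v/2.9+140)
obs=[(T(203,316),lambda p:[-80,140,100]),(T(622,287),lambda p:[-80,-140,100]),
(T(264,459),lambda p:[-110-p[3],108,54]),(T(378,453),lambda p:[-110-p[3],28,54]),
(T(463,443),lambda p:[-110-p[4],-28,54]),(T(577,435),lambda p:[-110-p[4],-108,54]),
(T(180,243),lambda p:lid(p[5],164,0,140)),(T(657,205),lambda p:lid(p[5],164,0,-140)),
(S(150,291),lambda p:lid(p[5],164,0,140)),(S(512,40),lambda p:lid(p[5],164,0,-140)),
(S(137,254),lambda p:lid(p[5],164,18,140)),(S(500,13),lambda p:lid(p[5],164,18,-140)),
(S(390,515),lambda p:[-110-p[3],68,47]),(S(543,383),lambda p:[-110-p[4],-68,47]),
(S(193,440),lambda p:[-80,140,100]),(S(526,186),lambda p:[-80,-140,100])]
def res(p): return np.array([proj(o[0],world(p,f(p)))[0]-o[1:] for o,f in obs])
s=least_squares(lambda p:res(p).ravel(),[600,0,0,50,50,.8],loss="soft_l1",x_scale=[10,10,.1,10,10,.1])
p=s.x;print(p.round(3),np.degrees(p[2]));print(res(p).round(1).tolist())
print("bars",world(p,[-110-p[3],68,47]),world(p,[-110-p[4],-68,47]),"edge",world(p,lid(p[5],145,18,0)),"hinge",world(p,[80,0,100]))
for n,o,z in(("carton",T(68,435),65),("polish",T(706,362),45),("jar",T(702,168),48)):
    w=unproj(*[o[0],o[1:]],z);d=w-world(p,[0,0,0]);a=p[2];print(n,w.round(),(d[0]*np.cos(a)+d[1]*np.sin(a)).round(),(-d[0]*np.sin(a)+d[1]*np.cos(a)).round())
E
python3 fit.py
```

```text
[ 6.46145e+02 -4.88900e+01  7.30000e-02  6.22590e+01  6.19020e+01
  6.73000e-01] 4.181747236389383
[[-1.7, 0.9], [1.7, -0.7], [-1.1, -0.1], [0.6, -1.4], [-0.2, -0.5], [1.2, -1.0], [-0.4, 1.1], [0.2, 1.4], [-2.6, -0.6], [0.1, -0.2], [-3.6, 1.7], [0.4, -0.5], [1.6, 0.3], [2.4, 0.4], [-0.5, -1.2], [0.5, -0.0]]
bars [469.38623785   6.36747222  47.        ] [ 479.65992373 -129.24439729   47.        ] edge [624.03217232 -50.50708613 204.45020233] hinge [725.9323495 -43.0566416 100.       ]
carton [483. 173.  65.] -147.0 234.0
polish [ 530. -258.   45.] -131.0 -201.0
jar [ 665. -260.   48.] 3.0 -212.0
```

The fit residuals are about 1–2 px and the loose objects land near their stated spots. Next I'll plan the moves.

```bash
cat > plan.py <<'E'
from h import *
p=np.array([646.1,-48.9,.073])
def shift(q):  # q: case-frame TCP target -> tool shift
    s=r.sense();return R.from_euler("xyz",s["tcp_rot"],degrees=True).inv().apply(world(p,q)-s["tool_pos"]).round(1)
def loc():
    s=r.sense();d=np.array(s["tool_pos"]);a=p[2];e=d-[p[0],p[1],0]
    print("t",round(s["time"],2),"case",[round(e[0]*np.cos(a)+e[1]*np.sin(a),1),round(-e[0]*np.sin(a)+e[1]*np.cos(a),1),round(d[2],1)],"rot",np.round(s["tcp_rot"],2),"F",np.round(s["ft_force"],1),s["finger_gap"])
E
python3 - <<'E'
from plan import *
loc();print(shift([-210,-68,200]),shift([-210,-68,49]))
E
```

```text
t 0.1 case [np.float64(-440.4), np.float64(-469.1), np.float64(241.3)] rot [-1.799e+02 -1.000e-02  2.371e+01] F [-0.3 -0.7  0.2] 85.40207901306572
[ 351.2 -301.    41.9] [ 351.2 -300.7  192.9]
```

Call:
step_arm --rows '[[[30, -26, 4], 2], [[60, -52, 8], 4], [[95, -80, 12], 6], [[130, -110, 16], 8], [[165, -140, 20], 10], [[200, -170, 24], 12], [[235, -200, 28], 14], [[270, -230, 32], 16], [[300, -256, 36], 18], [[330, -282, 40], 19.5], [[351, -301, 42], 19.5], [[351, -301, 42], 19.5]]' --fingers 0 --squeeze 40

```text
time: 1.3
tool_pos: [442.1, -129.5, 199.5]
tcp_rot: [-179.9, 0.0, 4.4]
ft_force: [-0.4, 0.2, -0.1]
finger_gap: -0.1
grip_force: 0.0
```

```bash
python3 - <<'E'
from plan import *
loc();print(shift([-210,-68,50]))
E
```

```text
t 1.3 case [np.float64(-209.3), np.float64(-65.5), np.float64(199.5)] rot [-1.7991e+02  4.0000e-02  4.4300e+00] F [-0.4  0.2 -0.1] -0.056257175269882345
[ -0.6   2.7 149.5]
```

Call:
step_arm --rows '[[[0, 2, 25], 0], [[0, 2, 55], 0], [[0, 2, 85], 0], [[0, 2, 115], 0], [[0, 2, 135], 0], [[0, 2, 148], 0], [[0, 2, 150], 0], [[0, 2, 150], 0]]'

```text
time: 2.1
tool_pos: [441.9, -135.0, 50.6]
tcp_rot: [180.0, 0.0, 4.2]
ft_force: [-0.8, 0.3, 0.2]
finger_gap: 0.3
grip_force: 0.0
```

Call:
step_arm --rows '[[[8, 0, 0], 0], [[16, 0, 0], 0], [[24, 0, 0], 0], [[32, 0, 0], 0], [[40, 0, 0], 0], [[48, 0, 0], 0], [[56, 0, 0], 0], [[64, 0, 0], 0], [[70, 0, 0], 0], [[75, 0, 0], 0], [[80, 0, 0], 0], [[80, 0, 0], 0]]'

```text
time: 3.3
tool_pos: [522.3, -128.7, 50.4]
tcp_rot: [-180.0, -0.0, 4.2]
ft_force: [0.1, 0.6, 0.9]
finger_gap: -0.1
grip_force: 0.0
```

```bash
python3 - <<'E'
from plan import *
loc()
E
```

```text
t 3.3 case [np.float64(-129.3), np.float64(-70.5), np.float64(50.4)] rot [-1.80e+02 -5.00e-02  4.21e+00] F [0.1 0.6 0.9] -0.14863492299295464
```

Call:
step_arm --rows '[[[2, 0, 0], 0], [[4, 0, 0], 0], [[6, 0, 0], 0], [[8, 0, 0], 0]]'

```text
time: 3.7
tool_pos: [529.5, -128.1, 50.2]
tcp_rot: [-180.0, 0.0, 4.2]
ft_force: [-1.9, 0.6, 0.4]
finger_gap: 0.5
grip_force: 1.1
```

Call:
step_arm --rows '[[[1, 0, 0], 0], [[2, 0, 0], 0], [[3, 0, 0], 0]]'

```text
time: 4.0
tool_pos: [531.6, -127.9, 50.2]
tcp_rot: [-180.0, 0.1, 4.2]
ft_force: [-11.7, 0.7, 7.4]
finger_gap: -0.1
grip_force: 5.6
```

Call:
step_arm --rows '[[[1, 0, 0], 0], [[1, 0, 0], 0]]'

```text
time: 4.2
tool_pos: [531.6, -127.9, 50.1]
tcp_rot: [-180.0, 0.3, 4.2]
ft_force: [-12.9, -0.5, 9.3]
finger_gap: 0.2
grip_force: 6.6
```

Call:
step_arm --rows '[[[-15, 0, 0], 0], [[-45, 0, 0], 0], [[-75, 0, 0], 0], [[-92, 0, 0], 0], [[-92, 0, 0], 0]]'

```text
time: 4.7
tool_pos: [440.3, -134.6, 50.0]
tcp_rot: [-180.0, 0.0, 4.2]
ft_force: [-0.7, -0.0, 0.5]
finger_gap: 0.1
grip_force: 0.0
```

```bash
python3 - <<'E'
from plan import *
import cv2
from bench import snapshot
loc();print(shift([-212,68,50]))
cv2.imwrite("pics/top1.png",cv2.resize(snapshot("top")[150:350,205:465],None,fx=3,fy=3,interpolation=cv2.INTER_CUBIC))
E
```

```text
t 4.7 case [np.float64(-211.5), np.float64(-70.5), np.float64(50.0)] rot [-1.7999e+02  2.0000e-02  4.1600e+00] F [-0.7 -0.   0.5] 0.13689504907663852
[  -0.6 -138.5    0. ]
```

View pics/top1.png

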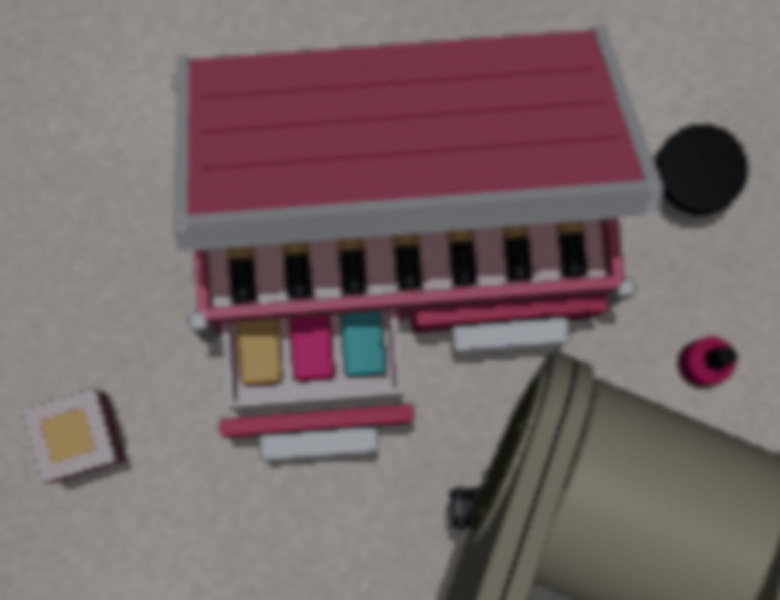

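The right drawer's bar is now at about (456,351)–(567,343) in the crop, so it is in. I'll check that numerically while the arm moves across to the left drawer.

```bash
python3 - <<'E'
from plan import *
for d in(0,3,6):print(d,[(3*(proj("top",world(p,[-110-d,y,54]))[0]-[205,150])).round(1).tolist() for y in(-28,-108)])
E
```

```text
0 [[454.3, 350.2], [571.2, 340.9]]
3 [[454.6, 354.6], [571.7, 345.3]]
6 [[455.0, 359.0], [572.1, 349.7]]
```

Call:
step_arm --rows '[[[0, -20, 0], 0], [[0, -50, 0], 0], [[0, -80, 0], 0], [[0, -110, 0], 0], [[0, -130, 0], 0], [[0, -137, 0], 0], [[0, -138, 0], 0]]'

```text
time: 5.45
tool_pos: [432.7, 3.7, 50.7]
tcp_rot: [180.0, -0.1, 4.3]
ft_force: [-0.5, 1.1, 0.7]
finger_gap: 0.1
grip_force: 0.0
```

Call:
step_arm --rows '[[[8, 0, 0], 0], [[16, 0, 0], 0], [[24, 0, 0], 0], [[32, 0, 0], 0], [[40, 0, 0], 0], [[48, 0, 0], 0], [[56, 0, 0], 0], [[64, 0, 0], 0], [[70, 0, 0], 0], [[75, 0, 0], 0], [[80, 0, 0], 0], [[84, 0, 0], 0]]'

```text
time: 6.65
tool_pos: [515.7, 9.3, 50.2]
tcp_rot: [-180.0, 0.0, 4.2]
ft_force: [-2.1, -1.7, -1.1]
finger_gap: 0.0
grip_force: 1.1
```

Call:
step_arm --rows '[[[1.5, 0, 0], 0], [[3, 0, 0], 0], [[4.5, 0, 0], 0], [[6, 0, 0], 0], [[6, 0, 0], 0]]'

```text
time: 7.15
tool_pos: [521.5, 9.7, 50.3]
tcp_rot: [-180.0, -0.0, 4.2]
ft_force: [-2.1, -0.7, -0.7]
finger_gap: 0.4
grip_force: 0.7
```

```bash
python3 - <<'E'
from plan import *
loc()
E
```

```text
t 7.15 case [np.float64(-120.0), np.float64(67.5), np.float64(50.3)] rot [-1.7999e+02 -1.0000e-02  4.2100e+00] F [-2.1 -0.7 -0.7] 0.36323533460705804
```

Call:
step_arm --rows '[[[1, 0, 0], 0], [[2, 0, 0], 0], [[2, 0, 0], 0]]'

```text
time: 7.45
tool_pos: [521.6, 9.7, 50.2]
tcp_rot: [-180.0, 0.2, 4.2]
ft_force: [-12.7, -1.0, 10.1]
finger_gap: -0.2
grip_force: 6.5
```

Call:
step_arm --rows '[[[0.5, 0, 0], 0], [[1, 0, 0], 0], [[1.5, 0, 0], 0]]'

```text
time: 7.75
tool_pos: [521.7, 9.7, 50.1]
tcp_rot: [-180.0, 0.4, 4.2]
ft_force: [-22.7, -2.6, 19.0]
finger_gap: 0.1
grip_force: 11.5
```

Call:
step_arm --rows '[[[-20, 0, 0], 0], [[-50, 0, 0], 0], [[-70, 0, -15], 0], [[-75, 0, -50], 0], [[-75, 0, -95], 0], [[-75, 0, -140], 0], [[-75, 0, -180], 0], [[-75, 0, -210], 0], [[-75, 0, -220], 0], [[-75, 0, -220], 0]]'

```text
time: 8.75
tool_pos: [451.3, 4.3, 272.2]
tcp_rot: [180.0, -0.2, 4.2]
ft_force: [0.1, -0.5, -0.4]
finger_gap: -0.1
grip_force: 0.0
```

```bash
python3 - <<'E'
from plan import *
import cv2
from bench import snapshot
loc();print(shift([-8,0,270]),shift([-8,0,225]))
a=snapshot("scene")[140:345,230:465]
cv2.imwrite("pics/scene1.png",cv2.resize(a,None,fx=2.9,fy=2.9,interpolation=cv2.INTER_CUBIC))
E
```

```text
t 8.75 case [np.float64(-190.4), np.float64(67.3), np.float64(272.2)] rot [179.96  -0.25   4.21] F [ 0.1 -0.5 -0.4] -0.07675645369537534
[182.3  67.4   3. ] [182.1  67.3  48. ]
```

View pics/scene1.png

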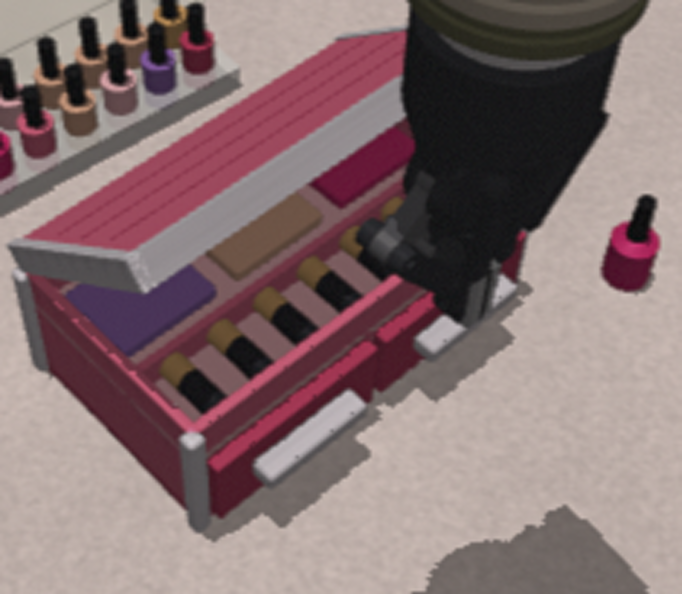

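Both drawers are home: left bar at (312,437), and the right one flush. Next, over to the lid.

Call:
step_arm --rows '[[[0, 10, -12], 0], [[10, 25, -20], 0], [[35, 40, -20], 0], [[65, 50, -20], 0], [[95, 58, -20], 0], [[125, 65, -20], 0], [[155, 67, -20], 0], [[175, 67, -15], 0], [[182, 67, 0], 0], [[182, 67, 20], 0], [[182, 67, 35], 0], [[182, 67, 42], 0]]'

```text
time: 10.0
tool_pos: [634.6, -49.2, 224.7]
tcp_rot: [-179.9, 0.3, 4.2]
ft_force: [0.2, 0.3, -0.3]
finger_gap: -0.5
grip_force: 0.0
```

```bash
python3 - <<'E'
from plan import *
loc()
for th in np.arange(.68,-.01,-.06):
    q=np.array(lid(th,145,18,0))+[11*min(1,th/.1),0,11];print(th.round(2),q.round(1),shift(q))
print(shift([-55,0,126]))
E
```

```text
t 10.0 case [np.float64(-11.5), np.float64(0.5), np.float64(224.7)] rot [-179.94    0.28    4.2 ] F [ 0.2  0.3 -0.3] -0.5239920412541655
0.68 [-10.4   0.  216.2] [1.1 0.5 8.5]
0.62 [-16.6   0.  209.9] [-5.   0.5 14.8]
0.56 [-22.3   0.  203.3] [-10.7   0.5  21.5]
0.5 [-27.6   0.  196.3] [-16.    0.5  28.5]
0.44 [-32.5   0.  189. ] [-20.8   0.5  35.8]
0.38 [-37.    0.  181.5] [-25.3   0.6  43.3]
0.32 [-41.    0.  173.7] [-29.2   0.6  51.1]
0.26 [-44.5   0.  165.7] [-32.7   0.6  59.2]
0.2 [-47.5   0.  157.4] [-35.7   0.6  67.4]
0.14 [-50.1   0.  149.1] [-38.2   0.6  75.8]
0.08 [-54.3   0.  140.5] [-42.4   0.6  84.4]
0.02 [-62.4   0.  131.9] [-50.4   0.6  93.1]
[-43.    0.6  98.9]
```

Call:
step_arm --rows '[[[1, 0, 4], 0], [[1, 0, 8.5], 0], [[-2, 0, 12], 0], [[-5, 0, 15], 0], [[-8, 0, 18], 0], [[-11, 0, 21.5], 0], [[-13, 0, 25], 0], [[-16, 0, 28.5], 0]]'

```text
time: 10.8
tool_pos: [620.4, -50.4, 199.9]
tcp_rot: [180.0, -0.0, 4.2]
ft_force: [0.5, -0.6, 2.7]
finger_gap: 0.0
grip_force: 1.1
```

Call:
step_arm --rows '[[[-2.5, 0, 4], 0], [[-5, 0, 7.5], 0], [[-9, 0, 15], 0], [[-13, 0, 23], 0], [[-17, 0, 31], 0], [[-20, 0, 39], 0], [[-22, 0, 47], 0], [[-25, 0, 56], 0], [[-25, 0, 60], 0], [[-25, 0, 62], 0]]'

```text
time: 11.8
tool_pos: [595.0, -52.0, 136.8]
tcp_rot: [-180.0, 0.1, 4.2]
ft_force: [-1.0, 0.3, 1.4]
finger_gap: -0.3
grip_force: 0.9
```

```bash
python3 - <<'E'
from plan import *
loc()
E
```

```text
t 11.8 case [np.float64(-51.2), np.float64(0.6), np.float64(136.8)] rot [-1.7998e+02  9.0000e-02  4.2100e+00] F [-1.   0.3  1.4] -0.3268987340823001
```

Following nicely; closing the last ~8 mm gently.

Call:
step_arm --rows '[[[-1, 0, 1.5], 0], [[-1, 0, 3], 0], [[-1, 0, 4.5], 0], [[-1, 0, 6], 0], [[-1, 0, 7], 0], [[-1, 0, 8], 0], [[-1, 0, 8], 0]]'

```text
time: 12.5
tool_pos: [594.7, -52.2, 129.6]
tcp_rot: [180.0, -0.0, 4.2]
ft_force: [0.5, -0.1, 0.1]
finger_gap: 0.1
grip_force: 0.0
```

Call:
step_arm --rows '[[[0, 0, 0.5], 0], [[0, 0, 1], 0], [[0, 0, 1], 0]]'

```text
time: 12.8
tool_pos: [594.8, -52.2, 129.6]
tcp_rot: [180.0, -0.0, 4.2]
ft_force: [-3.5, 0.3, 7.2]
finger_gap: 0.0
grip_force: 3.2
```

Call:
step_arm --rows '[[[0, 0, 0.7], 0], [[0, 0, 1.5], 0], [[0, 0, 1.5], 0]]'

```text
time: 13.1
tool_pos: [594.9, -52.2, 129.5]
tcp_rot: [180.0, -0.0, 4.2]
ft_force: [-9.2, 1.1, 16.1]
finger_gap: -0.1
grip_force: 8.1
```

Call:
step_arm --rows '[[[0, 0, -10], 0], [[0, 0, -40], 0], [[0, 0, -80], 0], [[0, 0, -120], 0], [[-30, 0, -140], 0], [[-70, 0, -150], 0], [[-110, 0, -150], 0], [[-150, 0, -150], 0], [[-180, 0, -150], 0], [[-180, 0, -150], 0]]'

```text
time: 14.1
tool_pos: [413.0, -65.5, 277.7]
tcp_rot: [180.0, -0.1, 4.2]
ft_force: [1.0, 0.1, 0.3]
finger_gap: 0.1
grip_force: 0.0
```

```bash
python3 - <<'E'
from plan import *
import cv2
from bench import snapshot
loc()
a=snapshot("scene")[140:405,230:470];b=snapshot("top")[150:350,205:465]
cv2.imwrite("pics/f.png",cv2.hconcat([cv2.resize(a,(400,442)),cv2.resize(b,(400,442))]))
E
```

```text
t 14.1 case [np.float64(-233.7), np.float64(0.4), np.float64(277.7)] rot [ 1.7996e+02 -5.0000e-02  4.1700e+00] F [1.  0.1 0.3] 0.10591197163566127
```

View pics/f.png

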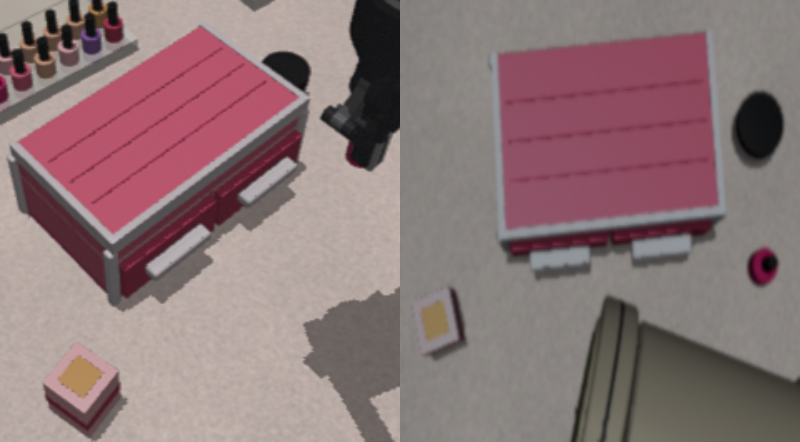

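The lid lies flat on the rim, both drawers are in, and the carton, polish and jar are still where they were. Handing in.

```bash
python3 -c "
from bench import r;print(r.hand_in())"
```

```text
the job is handed in; nothing more can be done
None
```

The job is handed in at about 14 s: both drawers were pushed home to their stops, then the lid was pressed fully shut; the final pictures show the polish, jar and carton still standing in place (the hand-in returned no verdict).

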